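Hang the trolley-wheel rim on the J-hook

ROBOT

A 6-joint arm with a two-finger parallel gripper is mounted at the origin on a cart in front of the work surface, level with it; the furniture and walls round the work are solid. World frame = base frame: x ahead of the robot, y to its left, z up, the work surface at z = 0. Lengths are in m, angles in degrees, forces in N, time in s.
With the tool pointing down it reaches from about 0.4 to 0.825 m from the base axis. Payload 7 kg.
Tool frame: the origin (TCP) lies at the centre of the arm's flange, where the gripper is bolted on; the fingertips stand 178 mm ahead of it and the grasp point (between the pads) lies 159 mm ahead of it (r.tips_ahead is the z of the fingertips in the tool frame, in m); z points along the fingers, y is the line along which they close (so a half turn about z gives the same grasp; the last joint's range is limited). The gripper opens to 88 mm and grips with 3 to 60 N. Pads are 19 mm wide; open, the fingers measure 130 mm over their backs; the gripper's body (78 mm by 193 mm) begins 47 mm behind the grasp point.
Start: joints at [-51.675, 20.546, 0.682, 0, -70.136, -16.507], TCP at [0.251, -0.627, 0.405] pointing down, gripper open.
Joint ranges: [-176.03, 176.03], [-82.01, 121.73], [-58.28, 71.71], [-173.87, 95.51], [-174.79, -0.11], [-173.66, 173.66]. Speed limits (degrees/s): [136.94, 136.94, 172.46, 180, 180, 180].

INTERFACE

Orientations are given as [roll, pitch, yaw] about the fixed x, y, z axes, in that order (R = Rz(yaw) Ry(pitch) Rx(roll)).
In Python, from plant import r gives the robot as it stands. The module is installed in compiled form; this text tells all that it offers.
- The arm moves only by the shell command python3 -m pendant 'ROWS' [FORCE]. ROWS is JSON, a list that holds one entry, the list of rows, each a list of 7 numbers: the shift along the tool's x, y, z in m, then the turn, a rotation vector about the tool's x, y, z in degrees, then the gripper command: -1 is shut, 1 is fully open, values between are in proportion. A call has 1 to 5 rows; each row is the pose to reach, as a shift and turn from the pose commanded when the call began, along the tool's axes at that moment; what a row does not reach only later rows make up. A row lasts 1/10 s, in which the tool goes at most 50 mm and 8.59 degrees, less where a joint would pass 70% of its speed; a pose out of reach is approached as far as the arm can. A call with a gripper value outside its range is refused whole. The fingers move at their own pace and stop on an object; FORCE is the grip in N (left out, the last holds). Time passes only in rows, so rows that repeat a pose let the fingers close. It gives the time, the measured TCP pose, the force, the opening and the grip force at its end, in the units of the state.
- r.get_state(): the state, without advancing time (a new reading comes with each control period).
- r.capture(name): name is "scene" or "side" or "wrist"; returns the picture (420x560x3 uint8, red, green, blue); there is no depth.
- r.camera_params(name): a dict with "fx", "fy", "cx", "cy" (pixels), "R" (3x3) and "t" (3): a world point X has camera coordinates R X + t. Camera axes: x right, y down, z forward; pixel columns grow to the right and rows downward; lengths in m; the calibration is good to about 2 mm. The wrist camera is an equidistant fisheye: a pixel r from the principal point sees the ray r / f radians off the axis. A picture is of the moment at which its call begins: read the wrist's pose just before it. camera_params takes no time and is no camera call; for the wrist camera it gives the pose at the moment of the call.
- r.close_job(): hands the job in; it is judged then, once.
The state is a dict: "time_s": time; "joints": joint angles; "qd": joint speeds; "joint_torque": joint torques, N m; "tcp_pos": TCP position; "eef_rot": TCP orientation; "contact_force": force on the tool from outside, world axes, zero at the start; "moment": the same for the moment, N m; "gripper_width": finger opening in m; "gripper_force": force on a finger pad.
Only numpy, scipy, OpenCV 4.12 (cv2) and the standard library are available. Lean on these libraries where they do the work, as an engineer would, in place of code of your own. Each camera call takes 0.05 s, during which the arm holds its last target. There are 200 camera calls.

TASK

Lift the wheel rim out of its wooden cradle by the rim and hang it on the J-hook: lower it gently onto the hook arm, draw it along the arm until it goes down into the notch just behind the upturned tip, and let go only when the notch carries it with the yellow seat pad pressed down. Never push hard on the hook, and leave the things standing around it where they are.

Things in the scene. Friction and masses are not known exactly. Their poses are not given: they have to be found in the camera images.
- wheel_center (a point): Centre of the wheel rim (in its empty hole). Ring 190 mm outside, hole 130 mm, 18 mm thick, flat sides, black rubber band on aluminium, 0.3 to 0.47 kg. Its y axis is the axle (level); z up at the start. Pinch it across its thickness from above, 40 to 50 mm to one side of the top (fingers at the very top would meet the hook arm).
- wheel_cradle: Wooden cradle, fixed, 150x74x38 mm, in whose groove the wheel rim stands; the groove runs along its x axis, so lift straight up, by 50 mm or more. Origin under its middle, at bench height. A green bench vise stands fixed between cradle and hook stand, nearer to the robot: carry the wheel over or behind it.
- hook_stand: Hook stand, fixed: base plate 140x120x12 mm, origin at bench height under the axis of its steel column. A flat steel J-hook arm, 12 mm wide, runs level from a blue collar on the column toward the stand's own -y, in its x = 0 plane. The collar is clamped at a height that differs every time and is not measured: the arm's level top edge is 190 to 230 mm above the bench.
- column_top (a point): Top of the column (20 mm thick, 236 mm high). From its axis along the stand's -y: level edge from 20 to 107 mm, notch 107 to 133 mm, upturned tip 133 to 148 mm; notch and tip are up to 18 mm nearer or farther each time (not measured: feel or look). Tip top 27 mm above the level edge, arm's underside 35 mm below it. Stiff clamps; keep the force on the hook below 25 N.
- seat (a joint): How far the yellow sprung seat pad in the notch is pressed down, m: 0 free (its top then 6 mm below the arm's level edge), 0.006 fully down; about 1.2 N presses it fully, so the resting wheel does.
- flux_tin: Bystander: round green and white tin, 58 mm wide, 28 mm high, origin under its middle.
- gas_cup: Bystander: pink ceramic gas cup, standing, 20 mm wide, 46 mm high, origin under its middle.
- tape_roll: Bystander: roll of cream tape lying flat, 95 mm wide, 25 mm high, origin under its middle.
- tape_measure: Bystander: yellow tape measure, 34x79x65 mm, origin under its middle.

How it is judged (in metres and radians):
On the way, in this order (a step that is already met when the one before it is completed fails the run):
1. the wheel rim is lifted clear of the cradle (height (world z) of wheel_center above 0.15 m and contact force between wheel_rim and wheel_cradle below 0.1 N), for 0.1 s.
2. the rim lies in the notch, pressing the seat pad down, while the gripper still holds it (value of joint seat above 0.0045 m and contact force between wheel_rim and hook_stand above 1.5 N and contact force between wheel_rim and the fingers above 1 N), for 0.2 s.
At the end, for the whole second after the job is handed in: The wheel rim hangs free in the notch of the J-hook, released and at rest (under 0.05 m/s), its centre more than 95 mm above the bench and within 30 mm of the arm's plane, its axle within 0.35 rad of the arm's direction, and the seat pad is pressed down by more than 4.5 mm (value of joint seat above 0.0045 m and contact force between wheel_rim and hook_stand above 1.5 N and x of wheel_center in the frame of hook_stand between -0.03 and 0.03 m and angle between the y axis of wheel_center and the y axis of hook_stand, either way round below 0.35 rad and height (world z) of wheel_center above 0.095 m and linear speed of wheel_rim below 0.05 m/s); the robot touches nothing.
It fails at once if wheel and hook stand pressed together with more than 25 N (contact force between wheel_rim and hook_stand above 25 N).
It fails at once if the robot pushes on the hook stand with more than 25 N (contact force between any of the fingers, the arm and hook_stand above 25 N).
It fails at once if a bystander is moved by more than 20 mm or tipped over (distance of any of flux_tin, gas_cup, tape_roll, tape_measure from where it was at the start of the episode above 0.02 m or angle between any of gas_cup, tape_measure's own z axis and vertical above 0.5 rad).
It also fails if it takes over 67 s, if anything falls off the work surface, if the arm or the gripper's body presses on something with over 40 N, if the wrist force passes 120 N, or if a joint passes its speed limit or range.

## Working session

There is one attempt and no reset: what is moved stays moved. The work goes in short steps, Python scripts to look and compute and a shell command to move; the robot and the scene stay as the last step left them, time stands still between calls to the robot, and variables do not carry over. Pictures are saved under pics/ and viewed, at most 10 in all, crops included, and the job is handed in when it is done.

```bash
mkdir -p pics
cat > h.py <<'E'
import numpy as np, cv2, json
from plant import r
def shot(n,f):
    P=r.camera_params(n); im=r.capture(n); cv2.imwrite('pics/'+f+'.png',im[:,:,::-1]); 
    np.savez('pics/'+f+'.npz',im=im,**{k:np.array(v) for k,v in P.items()}); return im,P
def load(f): 
    d=np.load('pics/'+f+'.npz'); return d['im'],d
def ray(P,u,v):
    R=np.array(P['R']);t=np.array(P['t']);d=R.T@np.array([(u-P['cx'])/P['fx'],(v-P['cy'])/P['fy'],1]);return -R.T@t,d
def onz(P,u,v,z):
    c,d=ray(P,u,v);return c+d*(z-c[2])/d[2]
def tri(P1,a,P2,b):
    c1,d1=ray(P1,*a);c2,d2=ray(P2,*b)
    s=np.linalg.lstsq(np.c_[d1,-d2],c2-c1,rcond=None)[0];p,q=c1+s[0]*d1,c2+s[1]*d2
    return (p+q)/2,np.linalg.norm(p-q)
def proj(P,X):
    x=np.array(P['R'])@X+P['t'];return x[0]/x[2]*P['fx']+P['cx'],x[1]/x[2]*P['fy']+P['cy']
E
python3 - <<'E'
from h import *
np.set_printoptions(precision=3,suppress=True)
for n in('scene','side'):
    im,P=shot(n,n+'0');print(n,P)
print(r.get_state())
E
```

```text
scene {'fx': 403.67683404237215, 'fy': 403.67683404237215, 'cx': 278.41373621721226, 'cy': 205.3338616580043, 'R': array([[-0.782, -0.624, -0.011],
       [-0.432,  0.554, -0.711],
       [ 0.45 , -0.551, -0.703]]), 't': array([0.531, 0.317, 0.83 ])}
side {'fx': 380.4334057314016, 'fy': 380.4334057314016, 'cx': 281.20783494835587, 'cy': 214.32605593292408, 'R': array([[ 0.981,  0.192,  0.011],
       [ 0.132, -0.631, -0.765],
       [-0.14 ,  0.752, -0.644]]), 't': array([-0.601,  0.102,  1.041])}
{'time_s': 0.1, 'joints': array([-51.675,  20.588,   0.639,  -0.02 , -70.136, -16.507]), 'qd': array([ 0.028, -0.03 ,  0.223, -0.012,  0.101,  0.017]), 'joint_torque': array([ -0.002, -58.416,  29.375,   7.016,   0.01 ,  -0.   ]), 'tcp_pos': array([ 0.251, -0.626,  0.404]), 'eef_rot': array([ 179.913,   -0.007, -158.188]), 'contact_force': array([ 0.292, -0.617,  0.977]), 'moment': array([-0.026, -0.058,  0.023]), 'gripper_force': 0.0, 'gripper_width': 0.08774481259247702}
```

View pics/scene0.png

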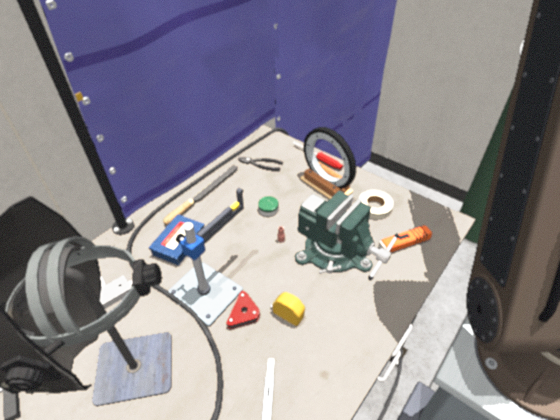

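View pics/side0.png

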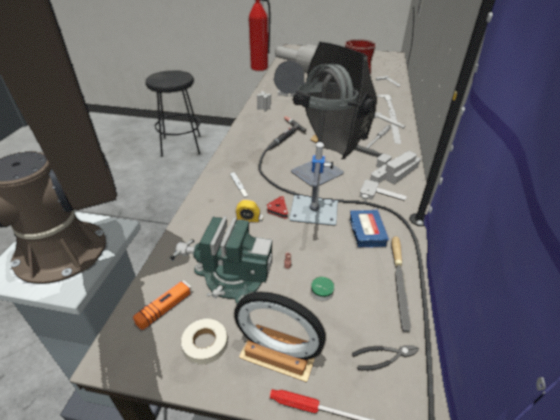

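The scene view shows the hook stand (base about (205,290), arm to tip (240,195)) and the wheel at (330,158). In the side view the stand is at (317,208) and the wheel at (279,325). I'll enlarge the important areas.

Run:
```python
from h import *
np.set_printoptions(precision=3,suppress=True)
a,A=load('scene0');b,B=load('side0')
def crop(im,x,y,w,h): 
    c=cv2.resize(im[y:y+h,x:x+w],(400,300),interpolation=cv2.INTER_CUBIC)
    for i in range(0,w,20): cv2.putText(c,str(x+i),(i*400//w,8),0,.3,(255,0,0));cv2.line(c,(i*400//w,8),(i*400//w,14),(255,0,0))
    for i in range(0,h,20): cv2.putText(c,str(y+i),(0,i*300//h+3),0,.3,(255,0,0))
    return c
o=np.vstack([np.hstack([crop(a,150,180,120,90),crop(b,270,135,120,90)]),np.hstack([crop(a,290,115,120,90),crop(b,220,282,120,90)])])
cv2.imwrite('pics/c1.png',o[:,:,::-1])
for n,P in(('scene',A),('side',B)): print(n,-P['R'].T@P['t'])
for p in [(205,290),(170,292),(208,319),(242,292)]: print(onz(A,*p,.012))
for p in [(317,208),(292,215),(334,223)]: print(onz(B,*p,.012))
print(onz(A,326,185,.02),onz(B,277,357,.02), onz(B,322,287,.028),onz(A,268,205,.028),onz(B,204,340,.025),onz(B,288,260,.02),onz(B,248,211,.05))
```

```text
scene [0.178 0.613 0.815]
side [ 0.722 -0.602  0.755]
[0.652 0.309 0.012]
[0.713 0.364 0.012]
[0.593 0.358 0.012]
[0.581 0.26  0.012]
[0.663 0.317 0.012]
[0.593 0.268 0.012]
[0.721 0.257 0.012]
[ 0.63  -0.163  0.02 ] [ 0.642 -0.197  0.02 ] [ 0.713 -0.002  0.028] [0.706 0.013 0.028] [ 0.482 -0.193  0.025] [0.616 0.076 0.02 ] [0.472 0.215 0.05 ]
```

View pics/c1.png

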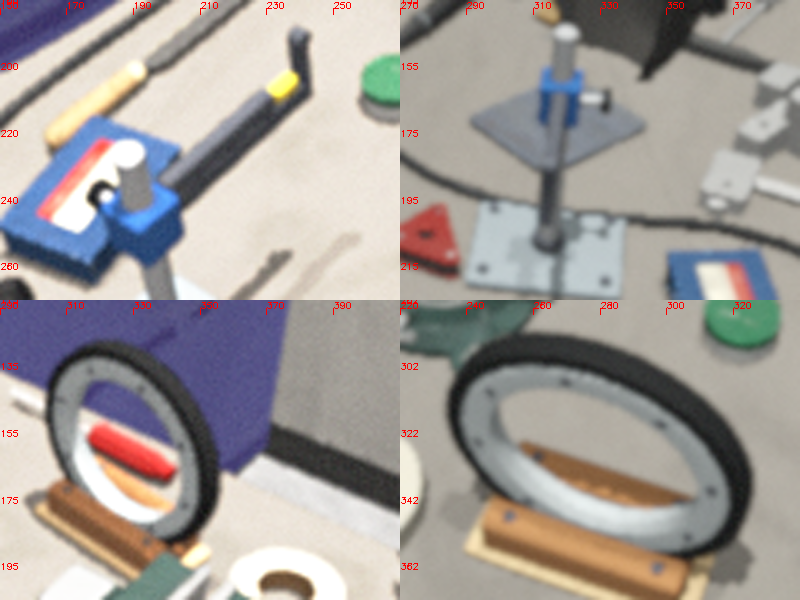

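Composite: column top at scene (189,225.6) / side (320,144.6); hook tip top at scene (239.7,190); yellow pad at scene (235,206). The wheel stands in the cradle, whose top front edge runs from side (245.5,341) to (306,360).

Run:
```python
from h import *
np.set_printoptions(precision=4,suppress=True)
a,A=load('scene0');b,B=load('side0')
C,e=tri(A,(189,225.6),B,(319.8,144.6));print('coltop',C,e, onz(A,189,225.6,.236),onz(B,319.8,144.6,.236))
# base plate in both
for n,im,P,(x0,y0,x1,y1) in(('A',a,A,(165,260,248,325)),('B',b,B,(285,190,345,228))):
    hsv=cv2.cvtColor(im,cv2.COLOR_RGB2HSV);m=np.zeros(im.shape[:2],np.uint8)
    m[y0:y1,x0:x1]=((hsv[y0:y1,x0:x1,0]>85)&(hsv[y0:y1,x0:x1,0]<125)&(hsv[y0:y1,x0:x1,1]<70)&(hsv[y0:y1,x0:x1,2]>110))*255
    m=cv2.morphologyEx(m,2,np.ones((2,2)))
    cs=max(cv2.findContours(m,0,1)[0],key=cv2.contourArea);
    q=np.array([onz(P,*p[0],.012)[:2] for p in cs],np.float32)
    print(n,len(cs),cv2.minAreaRect(q*1000))
p,q=onz(B,245.5,341.1,.038),onz(B,306.1,360,.038);print('cradle',p,q,np.linalg.norm(q-p),np.degrees(np.arctan2(*(q-p)[[1,0]])))
cen=[]
for n,im,P,(x0,y0,x1,y1) in(('A',a,A,(298,122,360,192)),('B',b,B,(228,288,330,352))):
    m=np.zeros(im.shape[:2],np.uint8);m[y0:y1,x0:x1]=(im[y0:y1,x0:x1].max(2)<70)*255
    n_,l,s,_=cv2.connectedComponentsWithStats(m);k=1+np.argmax(s[1:,4]);m=(l==k).astype(np.uint8)
    cs=max(cv2.findContours(m,0,1)[0],key=cv2.contourArea);h=cv2.convexHull(cs);
    h2=h; el=cv2.fitEllipse(h2);print(n,s[k],el);cen.append(el[0])
    v=im.copy()
W,e=tri(A,cen[0],B,cen[1]);print('wheel',W,e)
# pad & tip with the arm's vertical plane (yaw candidates)
for yaw in(-5,0,5,10):
    d=np.array([np.sin(np.radians(yaw)),-np.cos(np.radians(yaw)),0]);nrm=np.cross(d,[0,0,1])
    for uv in((239.7,189.9),(234.9,205.8),(242.4,208.5)):
        c,v=ray(A,*uv);X=c+v*(nrm@(C-c))/(nrm@v);print(yaw,uv,(X-C)@d,X,proj(B,X))
```

```text
coltop [0.6541 0.3102 0.2361] 0.003898884410404376 [0.6519 0.31   0.236 ] [0.6555 0.3128 0.236 ]
A 231 ((648.5823974609375, 312.5433654785156), (140.5974578857422, 120.68803405761719), 1.8428386449813843)
B 166 ((657.905029296875, 306.149169921875), (138.29141235351562, 128.69703674316406), 2.142995595932007)
cradle [ 0.5722 -0.1853  0.038 ] [ 0.7028 -0.2021  0.038 ] 0.13163056404574028 -7.307831031607457
A [305 128  51  61 444] ((329.5264587402344, 157.54148864746094), (43.71460723876953, 65.39947509765625), 148.2969512939453)
B [ 235  292   90   60 1009] ((279.3292541503906, 325.23687744140625), (56.97893142700195, 96.41055297851562), 115.1566390991211)
wheel [ 0.6403 -0.1804  0.1075] 0.00540436726241577
-5 (239.7, 189.9) 0.1364998156686397 [0.6422 0.1742 0.2377] (np.float64(307.84375884966806), np.float64(171.41470078485747))
-5 (234.9, 205.8) 0.11876743946244701 [0.6437 0.1919 0.203 ] (np.float64(308.65835372691606), np.float64(179.11518667848935))
-5 (242.4, 208.5) 0.13850620153292992 [0.642  0.1722 0.1803] (np.float64(306.4032057335388), np.float64(190.79307204795614))
0 (239.7
[... 412 characters left out ...]
97 0.2053] (np.float64(316.2486741604549), np.float64(189.2451798741734))
5 (234.9, 205.8) 0.13919490202920476 [0.6662 0.1715 0.1735] (np.float64(315.6770956913194), np.float64(194.28958294639907))
5 (242.4, 208.5) 0.16364286712129394 [0.6683 0.1472 0.1442] (np.float64(314.52631070039445), np.float64(209.28218993088907))
10 (239.7, 189.9) 0.17944921474820036 [0.6852 0.1335 0.184 ] (np.float64(321.80708685282343), np.float64(201.03698950179307))
10 (234.9, 205.8) 0.15427645583687605 [0.6809 0.1583 0.1542] (np.float64(320.24827309483635), np.float64(204.17238782563194))
10 (242.4, 208.5) 0.18233576230702325 [0.6857 0.1306 0.1204] (np.float64(319.88677448226997), np.float64(221.48321985413676))
```

```bash
python3 -m pendant '[[[0,0,-0.03,0,0,8,1],[0,0,-0.06,0,0,16,1],[0,0,-0.1,0,0,21.8,1],[0,0,-0.1,0,0,21.8,1]]]' 40
python3 -m pendant '[[[-0.0175,0.04,0,0,0,0,1],[-0.035,0.08,0,0,0,0,1],[-0.0525,0.12,0,0,0,0,1],[-0.07,0.16,0,0,0,0,1],[-0.0875,0.2,0,0,0,0,1]]]'
python3 -m pendant '[[[-0.0175,0.04,0,0,0,0,1],[-0.035,0.08,0,0,0,0,1],[-0.0525,0.12,0,0,0,0,1],[-0.07,0.16,0,0,0,0,1],[-0.0875,0.2,0,0,0,0,1]]]'
python3 -m pendant '[[[-0.0175,0.04,0,0,0,0,1],[-0.035,0.08,0,0,0,0,1],[-0.0525,0.12,0,0,0,0,1],[-0.07,0.16,0,0,0,0,1],[-0.0875,0.2,0,0,0,0,1]]]'
python3 -m pendant '[[[-0.0175,0.04,0,0,0,0,1],[-0.035,0.08,0,0,0,0,1],[-0.0525,0.1,0,0,0,0,1],[-0.0525,0.1,0,0,0,0,1],[-0.0525,0.1,0,0,0,0,1]]]'
python3 - <<'E'
from h import *
im,P=shot('wrist','w1');print(P,-P['R'].T@P['t']);s=r.get_state();print(s['joints'],s['eef_rot'])
cv2.imwrite('pics/w1b.png',cv2.resize(im,(800,600),interpolation=2)[:,:,::-1])
E
```

```text
time_s: 0.5
tcp_pos: [0.2507, -0.6272, 0.5109]
eef_rot: [-179.5, 0.2, 179.9]
contact_force: [0.0, -0.3, 0.6]
gripper_width: 0.0876
gripper_force: 0.0
time_s: 1.0
tcp_pos: [0.3385, -0.425, 0.5042]
eef_rot: [180.0, -0.0, -180.0]
contact_force: [0.9, 0.1, -0.3]
gripper_width: 0.0875
gripper_force: 0.0
time_s: 1.5
tcp_pos: [0.4258, -0.2248, 0.5045]
eef_rot: [180.0, 0.0, -180.0]
contact_force: [0.8, -0.6, -0.3]
gripper_width: 0.0874
gripper_force: 0.0
time_s: 2.0
tcp_pos: [0.5133, -0.0247, 0.5046]
eef_rot: [180.0, 0.0, -179.9]
contact_force: [1.2, -0.9, 0.5]
gripper_width: 0.0875
gripper_force: 0.0
time_s: 2.5
tcp_pos: [0.5658, 0.074, 0.5037]
eef_rot: [-180.0, -0.1, -179.9]
contact_force: [-0.7, -0.4, -0.4]
gripper_width: 0.0877
gripper_force: 0.0
{'fx': 325.19226210127806, 'fy': 325.19226210127806, 'cx': 280.3017364443577, 'cy': 210.48883845448105, 'R': array([[-1.46962542e-04,  9.99999723e-01, -7.29705921e-04],
       [ 9.62013134e-01,  3.40591862e-04,  2.73002954e-01],
       [ 2.73003127e-01, -6.61865472e-04, -9.62012918e-01]]), 't': array([-0.07234408, -0.60582047,  0.33155495])} [0.49228108 0.07276984 0.48429814]
[ 2.70476230e+01  7.88240436e+00 -3.39020552e+00 -5.66847706e-03
 -7.87894753e+01 -1.16998724e+02] [-1.79976768e+02 -5.78426509e-02 -1.79952217e+02]
```

View pics/w1b.png

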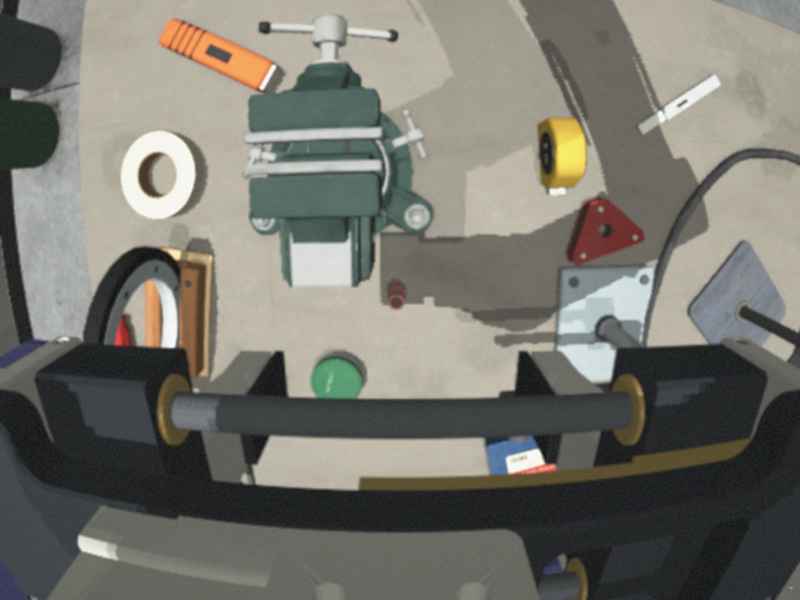

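The wrist view shows the vise, cradle (left) and stand plate (right). The hook arm is hidden behind the gripper, so I'll move further out to bring the camera over the arm.

```bash
python3 -m pendant '[[[-0.04,0.03,0,0,0,0,1],[-0.08,0.06,0,0,0,0,1],[-0.12,0.09,0,0,0,0,1],[-0.16,0.12,0,0,0,0,1],[-0.16,0.12,0,0,0,0,1]]]'
python3 - <<'E'
from h import *
im,P=shot('wrist','w2');print(-P['R'].T@P['t'])
cv2.imwrite('pics/w2b.png',cv2.resize(im[100:340,160:480],(800,600),interpolation=2)[:,:,::-1])
E
```

```text
time_s: 3.05
tcp_pos: [0.7294, 0.196, 0.4985]
eef_rot: [-179.8, -0.4, -180.0]
contact_force: [-0.3, 0.1, -1.3]
gripper_width: 0.0875
gripper_force: 0.0
[0.65580296 0.19481356 0.47939646]
```

View pics/w2b.png

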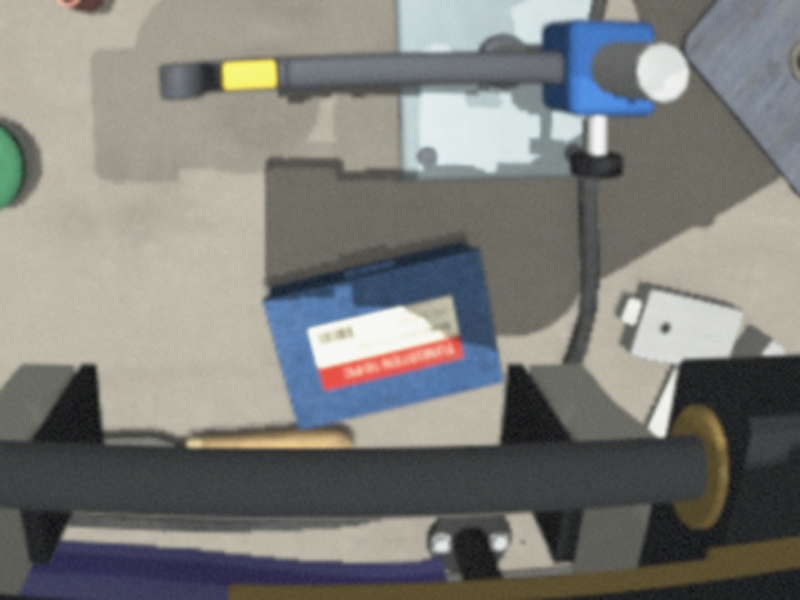

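Wrist view over the hook (crop, scale 2.5): column top at (662,72), arm centreline from (560,67) to (300,73), yellow pad x 222–278 at y 75, tip top about (183,80).

```bash
cat >> h.py <<'E'
def wray(P,u,v):
    x,y=(u-P['cx'])/P['fx'],(v-P['cy'])/P['fy'];t=np.hypot(x,y);k=np.sinc(t/np.pi)
    R=np.array(P['R']);return -R.T@P['t'],R.T@np.array([x*k,y*k,np.cos(t)])
def won(P,u,v,z):
    c,d=wray(P,u,v);return c+d*(z-c[2])/d[2]
def wtri(P1,a,P2,b):
    c1,d1=wray(P1,*a);c2,d2=ray(P2,*b)
    s=np.linalg.lstsq(np.c_[d1,-d2],c2-c1,rcond=None)[0];p,q=c1+s[0]*d1,c2+s[1]*d2
    return (p+q)/2,np.linalg.norm(p-q)
E
python3 - <<'E'
from h import *
np.set_printoptions(precision=4,suppress=True)
_,A=load('scene0');_,W=load('w2')
f=lambda x,y:(160+x/2.5,100+y/2.5)
C=won(W,*f(662,72),.236);print('col',C, wtri(W,f(662,72),A,(189,225.6)))
print('pad',wtri(W,f(250,75),A,(234.9,205.8)));print('tip',wtri(W,f(183,80),A,(239.7,189.9)))
for ze in(.19,.195,.2):
    p=[won(W,*f(*q),z) for q,z in(((560,67),ze),((300,73),ze),((285,74),ze),((278,75),ze-.006),((222,75),ze-.006),((205,80),ze+.027),((160,80),ze+.027))]
    d=p[1]-p[0];print(ze,'armdir',np.degrees(np.arctan2(d[0],-d[1])),[round(np.hypot(*(q-C)[:2]),4) for q in p]);print(p[3],p[5])
E
```

```text
col [0.6566 0.3084 0.236 ] (array([0.6557, 0.3089, 0.2328]), np.float64(0.002557784693607666))
pad (array([0.6628, 0.1751, 0.1782]), np.float64(0.0006698337865084412))
tip (array([0.6632, 0.155 , 0.2118]), np.float64(0.0009601301669302161))
0.19 armdir 2.813216874756982 [np.float64(0.0201), np.float64(0.1148), np.float64(0.1201), np.float64(0.1227), np.float64(0.1429), np.float64(0.1452), np.float64(0.1599)]
[0.663  0.1858 0.184 ] [0.6635 0.1633 0.217 ]
0.195 armdir 2.8132168747569275 [np.float64(0.0217), np.float64(0.1147), np.float64(0.1199), np.float64(0.1226), np.float64(0.1424), np.float64(0.1446), np.float64(0.159)]
[0.6629 0.186  0.189 ] [0.6634 0.1639 0.222 ]
0.2 armdir 2.813216874757013 [np.float64(0.0233), np.float64(0.1147), np.float64(0.1198), np.float64(0.1224), np.float64(0.1419), np.float64(0.144), np.float64(0.1581)]
[0.6627 0.1861 0.194 ] [0.6632 0.1645 0.227 ]
```

```bash
python3 -m pendant '[[[0,-0.04,0,0,0,0,1],[0,-0.085,0,0,0,0,1],[0,-0.13,0,0,0,0,1],[0,-0.17,0,0,0,0,1],[0,-0.2,0,0,0,0,1]]]'
python3 -m pendant '[[[0,-0.04,0,0,0,0,1],[0,-0.085,0,0,0,0,1],[0,-0.13,0,0,0,0,1],[0.01,-0.17,0,0,0,0,1],[0.01,-0.17,0,0,0,0,1]]]'
python3 - <<'E'
from h import *
im,P=shot('wrist','w3');print(-P['R'].T@P['t'])
cv2.imwrite('pics/w3b.png',cv2.resize(im[50:290,130:450],(800,600),interpolation=2)[:,:,::-1])
E
```

```text
time_s: 3.6
tcp_pos: [0.7238, -0.0105, 0.5067]
eef_rot: [180.0, 0.1, 179.9]
contact_force: [0.5, -0.5, -1.0]
gripper_width: 0.0877
gripper_force: 0.0
time_s: 4.1
tcp_pos: [0.7126, -0.1825, 0.5064]
eef_rot: [-179.9, 0.1, 179.7]
contact_force: [-0.1, 0.7, 0.3]
gripper_width: 0.0875
gripper_force: 0.0
[ 0.63918568 -0.18325604  0.48681639]
```

View pics/w3b.png

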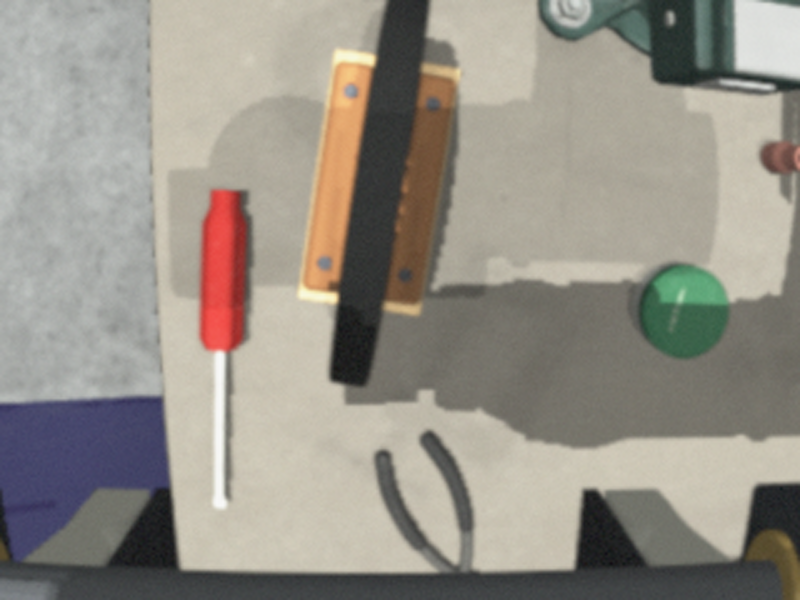

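The wheel is edge-on. Its cradle corners are at (333,50), (460,70), (420,315), (300,297), and the screws (z=.038) at (351,91), (433,104), (405,275), (324,263).

Run:
```python
from h import *
np.set_printoptions(precision=4,suppress=True)
_,W=load('w3');f=lambda x,y:(130+x/2.5,50+y/2.5)
for z,ps in((.006,((333,50),(460,70),(420,315),(300,297))),(.038,((351,91),(433,104),(405,275),(324,263)))):
    p=np.array([won(W,*f(*q),z) for q in ps]);e=(p[2]+p[3]-p[0]-p[1])/2
    print(p.mean(0),np.hypot(*e[:2]),np.degrees(np.arctan2(e[1],e[0])))
# rim top: band edges around image row 184 with z~.2025
p,q=won(W,*f(362,184),.2025),won(W,*f(398,184),.2025);print(p,q,q[1]-p[1])
```

```text
[ 0.6443 -0.1824  0.006 ] 0.14853637637024342 -8.721850706348635
[ 0.6442 -0.1824  0.038 ] 0.09632353780344231 -9.386389669704325
[ 0.6426 -0.1883  0.2025] [ 0.6427 -0.1759  0.2025] 0.012443554367910559
```

```bash
python3 -m pendant '[[[0.04,0.003,0,0,0,4.5,1],[0.08,0.005,0,0,0,8.7,1],[0.118,0.008,0.03,0,0,8.7,1],[0.118,0.008,0.06,0,0,8.7,1],[0.118,0.008,0.06,0,0,8.7,1]]]'
python3 - <<'E'
from h import *
s=r.get_state();print(s['tcp_pos'],s['eef_rot'])
im,P=shot('wrist','w4')
cv2.imwrite('pics/w4b.png',cv2.resize(im,(800,600),interpolation=2)[:,:,::-1])
E
```

```text
time_s: 4.65
tcp_pos: [0.5948, -0.168, 0.4427]
eef_rot: [180.0, -0.2, 171.3]
contact_force: [0.3, 0.1, -0.8]
gripper_width: 0.0875
gripper_force: 0.0
[ 0.59484364 -0.16802902  0.44270655] [179.95688776  -0.21461169 171.31777756]
```

View pics/w4b.png

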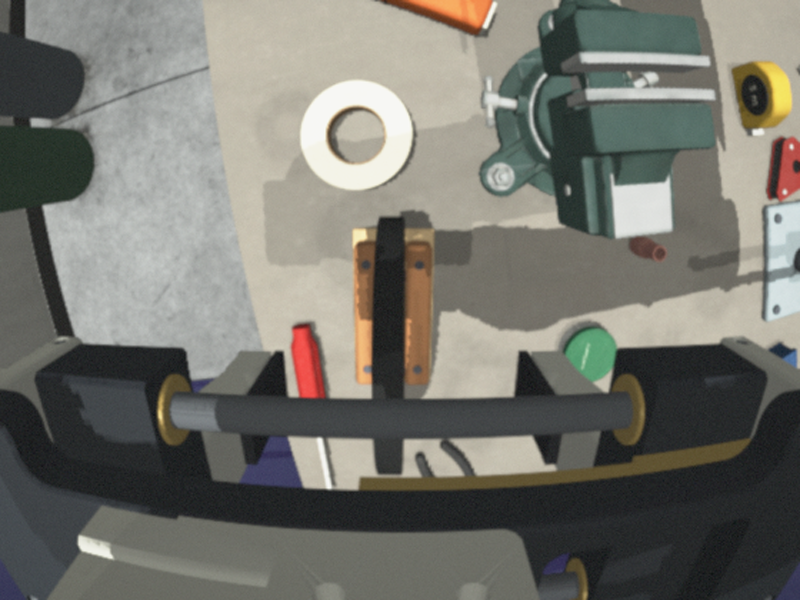

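The view shows the wheel band vertical at x≈390 against the gripper centre at x≈400, so the yaw is right and a 6 mm shift is needed. I'll go down and close.

```bash
python3 -m pendant '[[[0,-0.006,0.03,0,0,0,1],[0,-0.006,0.06,0,0,0,1],[0,-0.006,0.09,0,0,0,1],[0,-0.006,0.113,0,0,0,1],[0,-0.006,0.113,0,0,0,1]]]'
python3 -m pendant '[[[0,0,0,0,0,0,0],[0,0,0,0,0,0,-0.5],[0,0,0,0,0,0,-1],[0,0,0,0,0,0,-1],[0,0,0,0,0,0,-1]]]' 15
python3 -m pendant '[[[0,0,0,0,0,0,-1],[0,0,0,0,0,0,-1],[0,0,0,0,0,0,-1],[0,0,0,0,0,0,-1],[0,0,0,0,0,0,-1]]]' 15
```

```text
time_s: 5.2
tcp_pos: [0.597, -0.1743, 0.3299]
eef_rot: [-180.0, -0.2, 171.3]
contact_force: [-0.6, -0.3, 0.0]
gripper_width: 0.0876
gripper_force: 0.0
time_s: 5.7
tcp_pos: [0.5969, -0.1745, 0.3324]
eef_rot: [180.0, 0.1, 171.3]
contact_force: [-0.7, -0.2, 0.6]
gripper_width: 0.0534
gripper_force: 0.0
time_s: 6.2
tcp_pos: [0.5968, -0.1745, 0.3316]
eef_rot: [-180.0, -0.0, 171.3]
contact_force: [0.0, -1.1, 0.1]
gripper_width: 0.0178
gripper_force: 15.0
```

```bash
python3 -m pendant '[[[0,0,0,0,0,0,-1],[0,0,0,0,0,0,-1],[0,0,0,0,0,0,-1]]]' 58
python3 -m pendant '[[[0,0,-0.012,0,0,0,-1],[0,0,-0.027,0,0,0,-1],[0,0,-0.045,0,0,0,-1],[0,0,-0.07,0,0,0,-1],[0,0,-0.095,0,0,0,-1]]]'
python3 -m pendant '[[[0,0,-0.025,0,0,0,-1],[0,0,-0.05,0,0,0,-1],[0,0,-0.075,0,0,0,-1],[0,0,-0.095,0,0,0,-1],[0,0,-0.095,0,0,0,-1]]]'
python3 - <<'E'
from h import *
a,A=shot('scene','s5');b,B=shot('side','d5')
c=lambda im,x,y:cv2.resize(im[y:y+150,x:x+200],(400,300),interpolation=2)
o=np.hstack([c(a,250,60),c(b,170,220)]);cv2.imwrite('pics/c5.png',o[:,:,::-1]);print(r.get_state()['moment'])
E
```

```text
time_s: 6.5
tcp_pos: [0.5968, -0.1745, 0.3316]
eef_rot: [-180.0, -0.0, 171.3]
contact_force: [0.3, -0.9, -0.9]
gripper_width: 0.0178
gripper_force: 58.0
time_s: 7.0
tcp_pos: [0.5964, -0.1743, 0.4277]
eef_rot: [180.0, -0.1, 171.3]
contact_force: [0.8, 0.1, -4.0]
gripper_width: 0.0178
gripper_force: 58.0
time_s: 7.5
tcp_pos: [0.5967, -0.1745, 0.5253]
eef_rot: [180.0, 0.3, 171.3]
contact_force: [-0.1, -0.4, -4.1]
gripper_width: 0.0179
gripper_force: 58.0
[ 0.01352393  0.14186281 -0.02443699]
```

View pics/c5.png

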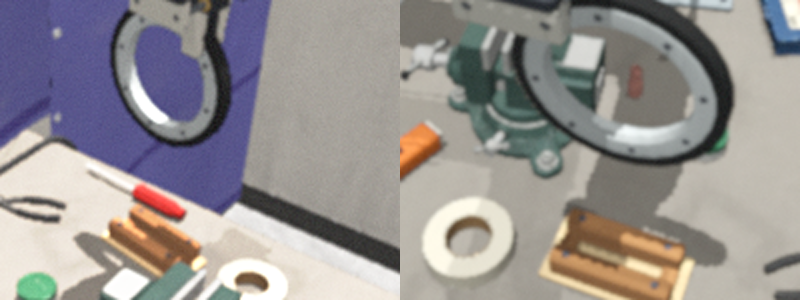

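The wheel is held by its near side and clear of the cradle in both views. I'll measure its centre from the outline points.

Run:
```python
from h import *
np.set_printoptions(precision=4,suppress=True)
_,A=load('s5');_,B=load('d5')
pa=np.array([(111,62),(117,95),(140,128),(183,146),(212,137),(229,108),(226,80),(127,20),(116,35)],np.float32)/2+(250,60)
pb=np.array([(518,70),(530,100),(560,130),(600,152),(650,163),(700,157),(728,125),(732,90),(716,50),(690,20),(660,3)],np.float32);pb[:,0]-=400;pb=pb/2+(170,220)
ea,eb=cv2.fitEllipse(pa.astype(np.float32)),cv2.fitEllipse(pb.astype(np.float32));print(ea,eb)
s=r.get_state();X,e=tri(A,ea[0],B,eb[0]);print(X,e,X-s['tcp_pos'],s['contact_force'],s['moment'])
```

```text
((334.7049865722656, 99.53727722167969), (53.70873260498047, 72.30608367919922), 148.73800659179688) ((281.88824462890625, 257.35137939453125), (81.0329360961914, 116.44688415527344), 117.0906753540039)
[ 0.6405 -0.1752  0.2939] 0.008806606210714172 [ 0.0441 -0.001  -0.2274] [-0.3811  0.7585 -4.0015] [ 0.0135  0.1419 -0.0244]
```

```bash
python3 -m pendant '[[[0,0,-0.02,0,0,-4,-1],[0,0,-0.04,0,0,-8,-1],[0,0,-0.06,0,0,-11.5,-1],[0,0,-0.08,0,0,-11.5,-1],[0,0,-0.08,0,0,-11.5,-1]]]'
python3 -m pendant '[[[-0.003,0.02,0,0,0,0,-1],[-0.007,0.05,0,0,0,0,-1],[-0.011,0.08,0,0,0,0,-1],[-0.015,0.11,0,0,0,0,-1],[-0.018,0.142,0,0,0,0,-1]]]'
python3 -m pendant '[[[-0.004,0.03,0,0,0,0,-1],[-0.008,0.06,0,0,0,0,-1],[-0.012,0.09,0,0,0,0,-1],[-0.015,0.12,0,0,0,0,-1],[-0.017,0.142,0,0,0,0,-1]]]'
python3 -m pendant '[[[0,0,0.02,0,0,0,-1],[0,0,0.05,0,0,0,-1],[0,0,0.08,0,0,0,-1],[0,0,0.1,0,0,0,-1],[0,0,0.1,0,0,0,-1]]]'
python3 - <<'E'
from h import *
a,A=shot('scene','s6');b,B=shot('side','d6');w,_=shot('wrist','w6')
c=lambda im,x,y:cv2.resize(im[y:y+150,x:x+200],(400,300),interpolation=2)
o=np.vstack([np.hstack([c(a,140,110),c(b,210,90)]),np.hstack([c(w,200,130),c(w,330,130)])]);cv2.imwrite('pics/c6.png',o[:,:,::-1]);print(r.get_state()['moment'])
E
```

```text
time_s: 8.1
tcp_pos: [0.5969, -0.1745, 0.6028]
eef_rot: [-180.0, 0.1, -177.2]
contact_force: [-0.2, -0.1, -3.2]
gripper_width: 0.0174
gripper_force: 58.0
time_s: 8.6
tcp_pos: [0.6078, -0.0305, 0.5988]
eef_rot: [180.0, -0.2, -177.2]
contact_force: [0.6, 0.8, -2.8]
gripper_width: 0.0176
gripper_force: 58.0
time_s: 9.1
tcp_pos: [0.6178, 0.113, 0.5985]
eef_rot: [-180.0, -0.2, -177.1]
contact_force: [-0.7, 0.5, -2.8]
gripper_width: 0.0174
gripper_force: 58.0
time_s: 9.6
tcp_pos: [0.6168, 0.111, 0.4957]
eef_rot: [-179.9, -0.5, -177.2]
contact_force: [-0.8, 0.9, -3.1]
gripper_width: 0.0176
gripper_force: 58.0
[-0.04535572  0.09551203  0.05043825]
```

View pics/c6.png

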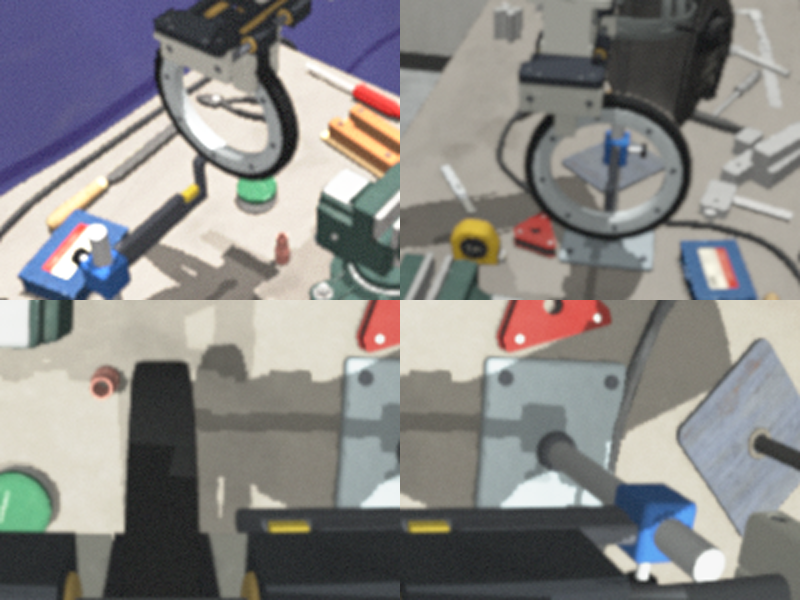

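The wheel is beyond the tip, aligned with the arm, and the pictures show nothing in the way. I'll lower it to threading height, then go in over the tip.

```bash
python3 -m pendant '[[[0,0,0.02,0,0,0,-1],[0,0,0.045,0,0,0,-1],[0,0,0.07,0,0,0,-1],[0,0,0.086,0,0,0,-1],[0,0,0.086,0,0,0,-1]]]'
python3 -m pendant '[[[0,0.01,0,0,0,0,-1],[0,0.02,0,0,0,0,-1],[0,0.03,0,0,0,0,-1],[0,0.04,0,0,0,0,-1],[0,0.05,0,0,0,0,-1]]]'
python3 -m pendant '[[[0,0.01,0,0,0,0,-1],[0,0.02,0,0,0,0,-1],[0,0.03,0,0,0,0,-1],[0,0.04,0,0,0,0,-1],[0,0.045,0,0,0,0,-1]]]'
python3 - <<'E'
from h import *
a,A=shot('scene','s7');b,B=shot('side','d7')
c=lambda im,x,y:cv2.resize(im[y:y+150,x:x+200],(400,300),interpolation=2)
o=np.hstack([c(a,140,110),c(b,210,90)]);cv2.imwrite('pics/c7.png',o[:,:,::-1]);s=r.get_state();print(s['contact_force'],s['tcp_pos'])
E
```

```text
time_s: 10.25
tcp_pos: [0.6175, 0.1108, 0.4143]
eef_rot: [-180.0, -0.1, -177.2]
contact_force: [-0.4, -0.4, -3.3]
gripper_width: 0.0176
gripper_force: 58.0
time_s: 10.75
tcp_pos: [0.6153, 0.162, 0.4161]
eef_rot: [180.0, 0.0, -177.2]
contact_force: [0.2, -0.1, -2.8]
gripper_width: 0.0178
gripper_force: 58.0
time_s: 11.25
tcp_pos: [0.6131, 0.2069, 0.4155]
eef_rot: [180.0, -0.0, -177.2]
contact_force: [0.3, -0.2, -2.6]
gripper_width: 0.0177
gripper_force: 58.0
[ 0.20265613 -0.00877077 -2.71262646] [0.61308862 0.20656378 0.41551497]
```

View pics/c7.png

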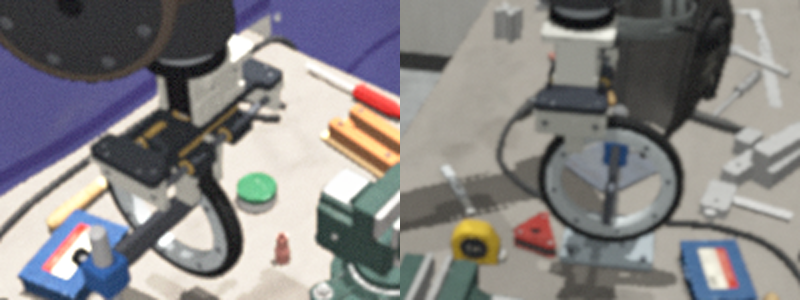

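Both views show the ring round the arm with the tip outside it. I'll back off 8 mm so the gripper body clears the column, then lower it gently.

```bash
python3 -m pendant '[[[0,-0.008,0,0,0,0,-1],[0,-0.008,0.015,0,0,0,-1],[0,-0.008,0.03,0,0,0,-1],[0,-0.008,0.045,0,0,0,-1],[0,-0.008,0.053,0,0,0,-1]]]'
python3 -m pendant '[[[0,0,0.001,0,0,0,-1],[0,0,0.002,0,0,0,-1],[0,0,0.003,0,0,0,-1],[0,0,0.004,0,0,0,-1],[0,0,0.004,0,0,0,-1]]]'
python3 -m pendant '[[[0,0,0.001,0,0,0,-1],[0,0,0.002,0,0,0,-1],[0,0,0.003,0,0,0,-1],[0,0,0.003,0,0,0,-1]]]'
```

```text
time_s: 11.85
tcp_pos: [0.6133, 0.1966, 0.3614]
eef_rot: [-180.0, -0.1, -177.2]
contact_force: [0.5, -0.9, -4.3]
gripper_width: 0.0177
gripper_force: 58.0
time_s: 12.35
tcp_pos: [0.6135, 0.1978, 0.359]
eef_rot: [180.0, 0.0, -177.2]
contact_force: [0.3, 1.1, -3.9]
gripper_width: 0.0176
gripper_force: 58.0
time_s: 12.75
tcp_pos: [0.6135, 0.1979, 0.3564]
eef_rot: [180.0, 0.0, -177.2]
contact_force: [-1.9, -0.9, 1.7]
gripper_width: 0.0177
gripper_force: 58.0
```

```bash
python3 -m pendant '[[[0,-0.001,-0.001,0,0,0,-1],[0,-0.003,-0.001,0,0,0,-1],[0,-0.005,-0.001,0,0,0,-1],[0,-0.008,-0.001,0,0,0,-1],[0,-0.011,-0.001,0,0,0,-1]]]'
python3 -m pendant '[[[0,-0.002,0,0,0,0,-1],[0,-0.005,0,0,0,0,-1],[0,-0.007,0,0,0,0,-1],[0,-0.01,0,0,0,0,-1],[0,-0.01,0,0,0,0,-1]]]'
```

```text
time_s: 13.25
tcp_pos: [0.6141, 0.1866, 0.3566]
eef_rot: [180.0, 0.0, -177.2]
contact_force: [-0.4, 1.5, -1.5]
gripper_width: 0.0173
gripper_force: 58.0
time_s: 13.75
tcp_pos: [0.6144, 0.1763, 0.3563]
eef_rot: [-180.0, -0.1, -177.2]
contact_force: [-0.5, 0.5, -3.0]
gripper_width: 0.0175
gripper_force: 58.0
```

```bash
python3 -m pendant '[[[0,-0.002,0.001,0,0,0,-1],[0,-0.002,0.003,0,0,0,-1],[0,-0.002,0.004,0,0,0,-1],[0,-0.002,0.005,0,0,0,-1],[0,-0.002,0.005,0,0,0,-1]]]'
python3 -m pendant '[[[0,0,0.001,0,0,0,-1],[0,0,0.002,0,0,0,-1],[0,0,0.003,0,0,0,-1],[0,0,0.003,0,0,0,-1]]]'
```

```text
time_s: 14.25
tcp_pos: [0.6146, 0.1749, 0.3514]
eef_rot: [-180.0, -0.0, -177.2]
contact_force: [-0.2, -0.4, -3.0]
gripper_width: 0.0174
gripper_force: 58.0
time_s: 14.65
tcp_pos: [0.6147, 0.1749, 0.3486]
eef_rot: [180.0, 0.0, -177.2]
contact_force: [0.8, 0.6, -2.7]
gripper_width: 0.0178
gripper_force: 58.0
```

```bash
python3 -m pendant '[[[0,0,0.001,0,0,0,-1],[0,0,0.002,0,0,0,-1],[0,0,0.002,0,0,0,-1]]]'
python3 -m pendant '[[[0,0,0.001,0,0,0,-1],[0,0,0.002,0,0,0,-1],[0,0,0.002,0,0,0,-1]]]'
```

```text
time_s: 14.95
tcp_pos: [0.6147, 0.1749, 0.3466]
eef_rot: [180.0, 0.0, -177.2]
contact_force: [0.3, 0.1, -2.7]
gripper_width: 0.0178
gripper_force: 58.0
time_s: 15.25
tcp_pos: [0.6147, 0.1748, 0.3446]
eef_rot: [180.0, 0.0, -177.2]
contact_force: [0.8, 0.8, -2.1]
gripper_width: 0.0177
gripper_force: 58.0
```

```bash
python3 -m pendant '[[[0,0,0.001,0,0,0,-1],[0,0,0.001,0,0,0,-1],[0,0,0.001,0,0,0,-1]]]'
python3 -m pendant '[[[0,0,0.001,0,0,0,-1],[0,0,0.001,0,0,0,-1],[0,0,0.001,0,0,0,-1]]]'
```

```text
time_s: 15.55
tcp_pos: [0.6147, 0.1748, 0.3441]
eef_rot: [180.0, 0.0, -177.2]
contact_force: [-1.4, 0.8, 1.0]
gripper_width: 0.0178
gripper_force: 58.0
time_s: 15.85
tcp_pos: [0.6147, 0.1748, 0.3435]
eef_rot: [180.0, 0.1, -177.2]
contact_force: [-3.0, -0.2, 5.5]
gripper_width: 0.0175
gripper_force: 58.0
```

It went 13 mm below the level edge onto a firm stop at about 8 N, so it is seated. I'll ease off, hold, then release gradually.

```bash
python3 -m pendant '[[[0,0,-0.0005,0,0,0,-1],[0,0,-0.0005,0,0,0,-1],[0,0,-0.0005,0,0,0,-1],[0,0,-0.0005,0,0,0,-1],[0,0,-0.0005,0,0,0,-1]]]' 58
python3 -m pendant '[[[0,0,0,0,0,0,-1],[0,0,0,0,0,0,-1],[0,0,0,0,0,0,-1],[0,0,0,0,0,0,-1]]]' 10
python3 -m pendant '[[[0,0,0,0,0,0,-1],[0,0,0,0,0,0,-1],[0,0,0,0,0,0,-1],[0,0,0,0,0,0,-1]]]' 3
```

```text
time_s: 16.35
tcp_pos: [0.6148, 0.1749, 0.3435]
eef_rot: [180.0, 0.0, -177.2]
contact_force: [-2.9, -0.6, 5.5]
gripper_width: 0.0177
gripper_force: 58.0
time_s: 16.75
tcp_pos: [0.6148, 0.1748, 0.3432]
eef_rot: [-180.0, 0.0, -177.2]
contact_force: [-0.0, -0.7, 3.5]
gripper_width: 0.0179
gripper_force: 10.0
time_s: 17.15
tcp_pos: [0.6147, 0.1748, 0.343]
eef_rot: [-180.0, -0.0, -177.2]
contact_force: [1.3, -1.0, 0.0]
gripper_width: 0.0182
gripper_force: 3.0
```

```bash
python3 -m pendant '[[[0,0,0,0,0,0,-0.55],[0,0,0,0,0,0,-0.45],[0,0,0,0,0,0,-0.3],[0,0,0,0,0,0,-0.1],[0,0,0,0,0,0,0.1]]]' 
python3 -m pendant '[[[0,0,0,0,0,0,0.1],[0,0,0,0,0,0,0.1],[0,0,0,0,0,0,0.1],[0,0,0,0,0,0,0.1],[0,0,0,0,0,0,0.1]]]'
python3 - <<'E'
from h import *
np.set_printoptions(precision=4,suppress=True)
im,P=shot('wrist','w8');print(r.get_state()['moment'])
# where's dark band at rows near camera: column extents
for row in(150,170,190): 
    x=np.where(im[row,150:400].max(1)<60)[0]+150;print(row,x.min() if len(x) else None,x.max() if len(x) else None,len(x))
E
```

```text
time_s: 17.65
tcp_pos: [0.6146, 0.1749, 0.3431]
eef_rot: [180.0, -0.0, -177.2]
contact_force: [-0.2, 0.0, -0.3]
gripper_width: 0.0411
gripper_force: 0.0
time_s: 18.15
tcp_pos: [0.6146, 0.1748, 0.3432]
eef_rot: [180.0, 0.0, -177.2]
contact_force: [-0.4, -0.9, 0.4]
gripper_width: 0.0483
gripper_force: 0.0
[ 0.0404 -0.0857 -0.009 ]
150 None None 0
170 267 295 29
190 265 296 32
```

Released, with the wheel still centred between the fingers. I'll withdraw straight up and check by measurement.

```bash
python3 -m pendant '[[[0,0,-0.01,0,0,0,0.1],[0,0,-0.025,0,0,0,0.1],[0,0,-0.045,0,0,0,0.1],[0,0,-0.07,0,0,0,0.1],[0,0,-0.1,0,0,0,0.1]]]'
python3 -m pendant '[[[0,0,-0.03,0,0,0,0.1],[0,0,-0.06,0,0,0,0.1],[0,0,-0.1,0,0,0,0.1],[0,0,-0.1,0,0,0,0.1],[0,0,-0.1,0,0,0,0.1]]]'
python3 - <<'E'
from h import *
np.set_printoptions(precision=4,suppress=True)
a,A=shot('scene','s9');r.capture('wrist');a2=r.capture('scene');b,B=shot('side','d9')
print('motion',(cv2.absdiff(a,a2)[150:280,160:290].max(2)>40).sum())
S=np.array([.6566,.3084,0]);R=cv2.Rodrigues(np.array([0,0,np.radians(2.8)]))[0]
T=np.arange(0,2*np.pi,.15)
def pts(rad,zc): return [S+R@np.array([rad*np.cos(t),-.133,0])+[0,0,zc+rad*np.sin(t)] for t in T]
for zc in(.111,.118,.125):
  for n,im,P in(('A',a,A),('B',b,B)):
    g=lambda rad:np.mean([im[int(round(v)),int(round(u))].max()<75 for u,v in(proj(P,X) for X in pts(rad,zc))])
    print(zc,n,'dark fraction at r=90,',g(.09),'r=105',g(.105))
m=lambda im:cv2.inRange(cv2.cvtColor(im,cv2.COLOR_RGB2HSV),(22,130,100),(35,255,255))
print('yellow in tape-roi', m(a)[290:330,270:310].sum()//255, m(load('scene0')[0])[290:330,270:310].sum()//255)
E
```

```text
time_s: 18.7
tcp_pos: [0.6144, 0.1747, 0.4442]
eef_rot: [-180.0, -0.0, -177.2]
contact_force: [-0.5, -0.6, -0.6]
gripper_width: 0.0482
gripper_force: 0.0
time_s: 19.2
tcp_pos: [0.6144, 0.1747, 0.5451]
eef_rot: [179.9, 0.2, -177.2]
contact_force: [-0.4, 0.2, -0.8]
gripper_width: 0.0481
gripper_force: 0.0
motion 9
0.111 A dark fraction at r=90, 0.6666666666666666 r=105 0.19047619047619047
0.111 B dark fraction at r=90, 0.8333333333333334 r=105 0.14285714285714285
0.118 A dark fraction at r=90, 0.47619047619047616 r=105 0.09523809523809523
0.118 B dark fraction at r=90, 0.7380952380952381 r=105 0.023809523809523808
0.125 A dark fraction at r=90, 0.3333333333333333 r=105 0.09523809523809523
0.125 B dark fraction at r=90, 0.4523809523809524 r=105 0.21428571428571427
yellow in tape-roi 372 321
```

```bash
for i in 1 2 3; do python3 -m pendant '[[[0,0,0,0,0,0,0.1],[0,0,0,0,0,0,0.1],[0,0,0,0,0,0,0.1],[0,0,0,0,0,0,0.1],[0,0,0,0,0,0,0.1]]]' >/dev/null; done
python3 -c "
from plant import r
import cv2
a=r.capture('scene');r.capture('wrist');b=r.capture('scene');print((cv2.absdiff(a,b)[150:280,160:290].max(2)>40).sum())
print(r.close_job())"
```

```text
14
the job is handed in; nothing more can be done
None
```

The wheel rim hangs released in the hook's notch, about 13 mm below the level edge and, by camera measurement, where it should be; the job is handed in at about 21 s, with no verdict returned and the seat pad not read directly.

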